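# Refit the captive shelf in a water bath

## Task

Put the slotted steel shelf back into the drained water bath, handle up: it is longer than the bath's mouth, so tip it and pass one end deep under the broad lip, lower the other end past the narrow lip, then draw the shelf back until it butts against the end wall under the narrow lip and lies flat on the ledges, caught under both lips. The ledges hang at a height you must find by touch, so work slowly and gently: lower the shelf until it rests before letting go, never push it hard against the bath or let it drop, do not shove the bath along the bench, leave the other things on the bench where they are.

Things in the scene. Friction and masses are not known exactly. Their poses are not given: they have to be found in the camera images.
- bath: Small white bench-top water bath, drained, loose on rubber feet, about 3 kg. Origin on the bench below the shelf's home position; z up; y along its length; the side with the grey control panel faces -x. Housing x -58..58, y -103..91 mm, steel rim top at z 100. Mouth: y -75..75, x -46..46, lips at its two ends only. A brass drain cock sticks out 20 mm low at the +y end.
- broad_lip (a point): Middle of the broad lip's free edge, top face: bath (0, -75, 100) mm. The lip is steel, 4 mm thick (z 96..100), and reaches 20 mm from here to the chamber's end wall at y -95.
- narrow_lip (a point): Middle of the narrow lip's free edge, top face: bath (0, 75, 100) mm. The lip is 4 mm thick (z 96..100) and reaches 8 mm from here to the chamber's end wall at y +83, against which the shelf finally butts.
- chamber_floor (a point): Centre of the chamber's floor: bath (0, 0, 21.5) mm. Chamber x -46..46, y -95..83. A flat ledge ring runs round its walls at one level, 12 mm wide at the long sides, 15 at the ends; the ring is firmly clamped but height-adjustable: its top face stands anywhere from bath z 62 to 80 mm, different each time and not measured. A heater loop lies low under it.
- shelf: Slotted dark grey steel shelf plate, 84 (x) by 166 (y) by 4 mm, 0.24 to 0.39 kg, the same both ways round, lying on the bench handle up. Origin at the centre of its underside, z up, y along its length. Home: either end touching the wall under the narrow lip, so its origin is at bath x 0 (4 mm play each way), y 0, z equal to the ledges' top.
- shelf_grip (a point): Centre of the shelf's fixed handle, a black grip bar 10 mm thick (shelf y), 52 mm long (shelf x), from 42 to 68 mm above the underside of the plate (this point: 55 mm above it, over the plate's centre), on two steel legs at shelf x -24.5 and +24.5 mm.
- shelf_end_a (a point): Middle of the shelf's -y end face, 83 mm from its centre, 2 mm above the underside.
- shelf_end_b (a point): Middle of the shelf's +y end face, 83 mm from its centre, 2 mm above the underside.
- beaker: Clear beaker, 63 mm across, 70 high, behind the work. Bystander.
- small_beaker: Clear beaker, 51 mm across, 55 high, near the front edge on the right. Bystander.
- amber_bottle: Brown bottle with white cap, 35 mm across, 71 high, near the front edge in the middle. Bystander.
- timer: Flat white timer with three keys, 60 x 66 x 19 mm, near the front edge, left of the middle. Bystander.
- vial: Small specimen vial with a screw cap, 23 mm across, 51 high, near the front edge on the left. Bystander.

How it is judged:
On the way:
1. one end of the tilted shelf is under the broad lip (angle between shelf's own z axis and vertical above 0.07 rad and ((y of shelf_end_a in the frame of bath below -0.077 m and z of shelf_end_a in the frame of bath below 0.096 m) or (y of shelf_end_b in the frame of bath below -0.077 m and z of shelf_end_b in the frame of bath below 0.096 m))), for 0.1 s.
At the end, for the whole second after the job is handed in: The shelf lies flat (within 0.015 rad) and still on the ledges inside the bath, below both lips, its end within 4 mm of the end wall under the narrow lip; the bath stands level (angle between shelf's own z axis and vertical below 0.015 rad and y of shelf in the frame of bath between -0.004 and 0.004 m and z of shelf in the frame of bath between 0.059 and 0.083 m and linear speed of shelf below 0.01 m/s and angle between bath's own z axis and vertical below 0.02 rad); the robot touches nothing.
It fails at once if the shelf is pushed or dropped against the bath with more than 20 N (contact force between shelf and bath above 20 N).
It fails at once if the shelf is let drop: lying below the lips it moves faster than 0.12 m/s (z of shelf in the frame of bath below 0.086 m and horizontal distance between shelf and bath below 0.05 m and linear speed of shelf above 0.12 m/s).
It fails at once if the bath is shoved more than 15 mm (distance of bath from where it was at the start of the episode above 0.015 m).
It fails at once if a bystander (beaker, small beaker, brown bottle, timer or vial) is moved more than 20 mm (distance of any of beaker, small_beaker, amber_bottle, timer, vial from where it was at the start of the episode above 0.02 m).
It also fails if it takes over 58 s, if anything falls off the work surface, if the arm or the gripper's body presses on something with over 40 N, if the wrist force passes 120 N, or if a joint passes its speed limit or range.

## Robot

A 7-joint arm with a two-finger parallel gripper is mounted at the origin on a cart in front of the work surface, level with it; the furniture and walls round the work are solid. World frame = base frame: x ahead of the robot, y to its left, z up, the work surface at z = 0. Lengths are in m, angles in rad, forces in N, time in s.
With the tool pointing down it reaches from about 0.425 to 0.875 m from the base axis. Payload 4.7 kg.
Tool frame: the origin (TCP) lies where the fingers leave the gripper's body, on its centre line; the fingertips stand 70 mm ahead of it and the grasp point (between the pads) lies 51 mm ahead of it; z points along the fingers, y is the line along which they close (so a half turn about z gives the same grasp; the last joint's range is limited). The gripper opens to 87 mm and grips with 3 to 60 N. Pads are 19 mm wide; open, the fingers measure 117 mm over their backs; the gripper's body (75 mm by 190 mm) begins 51 mm behind the grasp point.
Start: joints at [1.156, 0.321, -0.07, 1.45, 0.023, 1.371, -0.057], TCP at [0.27, -0.591, 0.292] pointing down, gripper open.
Joint ranges: [-2.86, 2.86], [-0.3, 2.09], [-1.38, 1.24], [0.06, 2.45], [-1.56, 4.7], [0.09, 2.05], [-2.69, 2.69]. Speed limits (rad/s): [2.57, 2.57, 3.14, 3.14, 3.14, 3.14, 3.14].

## Interface

Orientations are given as a rotation vector (axis times angle).
In Python, from bench import get_state, get_image, get_calibration, close_job gives the robot as it stands.
- The arm moves only by the tool send_rows, never from a script. Its argument "rows" is a list of rows, each an object of numbers: "hand": the finger opening in mm, from 0 to 87; "x", "y", "z": the shift along the world's x, y, z in mm; "roll": the turn about the world's z in degrees. A call has 1 to 10 rows; each row shifts and turns the commanded pose from where the row before left it; what a row does not reach is not made up. A row lasts 1/10 s, in which the tool goes at most 50 mm and 8.59 degrees, less where a joint would pass 70% of its speed; a pose out of reach is approached as far as the arm can. A call is refused whole if a number of a shift passes 50 or a number of a turn 8.59, either way. A call with a gripper value outside its range is refused whole. The fingers move at their own pace and stop on an object; "force" is the grip in N (left out, the last holds). Time passes only in rows, so rows that do not move let the fingers close. It gives the time, the measured TCP pose, the force, the opening and the grip force at its end, in the units of the state.
- get_state(): the state, without advancing time (a new reading comes with each control period).
- get_image(name): name is "scene" or "top" or "wrist"; returns the picture (480x640x3 uint8, blue, green, red); there is no depth.
- get_calibration(name): a dict with "mtx" (3x3 intrinsics, pixels), "D" ([k1, k2, p1, p2, k3] as OpenCV has them; the pictures are not rectified), "world_from_camera" (4x4, takes a point from camera to world coordinates). Camera axes: x right, y down, z forward; pixel columns grow to the right and rows downward; lengths in m; the calibration is good to about 2 mm. A picture is of the moment at which its call begins: read the wrist's pose just before it. get_calibration takes no time and is no camera call; for the wrist camera it gives the pose at the moment of the call.
- close_job(): hands the job in; it is judged then, once.
The state is a dict: "time": time; "joint_positions": joint angles; "qd": joint speeds; "joint_torque": joint torques, N m; "position": TCP position; "tool_rot": TCP orientation; "ft_force": force on the tool from outside, world axes, zero at the start; "torque": the same for the moment, N m; "grip_width": opening from 0.0 (shut) to 1.0 (fully open); "grip_force": force on a finger pad.
Only numpy, scipy, OpenCV 4.12 (cv2) and the standard library are available. Lean on these libraries where they do the work, as an engineer would, in place of code of your own. Each camera call takes 0.05 s, during which the arm holds its last target. There are 200 camera calls.

## Working session

There is one attempt and no reset: what is moved stays moved. The work goes in short steps, Python scripts to look and compute and a tool call to move; the robot and the scene stay as the last step left them, time stands still between calls to the robot, and variables do not carry over. Pictures are saved under pics/ and viewed, at most 10 in all, crops included, and the job is handed in when it is done.

Besides the shell and the picture viewer there is one more tool, called after "Call:" by a JSON object that holds its "api" and its "payload", one argument or row to a line. send_rows: Moves the arm, as the interface text tells. Its arguments: {"type":"object","properties":{"rows":{"type":"array","items":{"type":"object","properties":{"hand":{"type":"number"},"x":{"type":"number"},"y":{"type":"number"},"z":{"type":"number"},"roll":{"type":"number"}}}},"force":{"type":"number"}},"required":["rows"]}

```bash
mkdir -p pics; ls
python3 - <<'E'
from bench import *
import cv2,numpy as np
for n in ("scene","top"):
    cv2.imwrite(f"pics/{n}0.png",get_image(n)); c=get_calibration(n); print(n,np.round(c["mtx"],1).tolist(),c["D"],np.round(c["world_from_camera"],3).tolist())
s=get_state();print(s)
E
```

```text
pics
scene [[455.9, 0.0, 320.3], [0.0, 455.9, 245.0], [0.0, 0.0, 1.0]] [-0.08719817  0.          0.          0.          0.        ] [[-0.885, -0.204, 0.418, 0.198], [-0.465, 0.356, -0.81, 0.71], [0.017, -0.912, -0.411, 0.441], [0.0, 0.0, 0.0, 1.0]]
top [[609.4, 0.0, 326.3], [0.0, 609.4, 246.6], [0.0, 0.0, 1.0]] [-0.01664081  0.          0.          0.          0.        ] [[0.023, -0.99, 0.137, 0.398], [-1.0, -0.022, 0.009, -0.026], [-0.006, -0.137, -0.99, 1.309], [0.0, 0.0, 0.0, 1.0]]
{'time': 0.1, 'joint_positions': array([ 1.15611473,  0.32179031, -0.07009223,  1.45155451,  0.02260379,
        1.3708254 , -0.05687605]), 'qd': array([ 0.00069703, -0.00081942, -0.00187138, -0.00436602,  0.00018916,
        0.00011928, -0.00025122]), 'joint_torque': array([-8.93959987e-05, -4.92571986e+01, -4.05548690e-01, -3.13397849e+01,
       -6.40957779e-02,  3.94473842e-02,  8.16613806e-05]), 'position': array([ 0.27005112, -0.59082537,  0.29124319]), 'tool_rot': array([-3.06796246e+00, -6.68105028e-01,  7.43860533e-04]), 'ft_force': array([0.72007248, 0.61154959, 0.10055032]), 'torque': array([-0.07239464,  0.02928978, -0.00871477]), 'grip_force': 0.0, 'grip_width': 1.0009294733068765}
```

View pics/scene0.png

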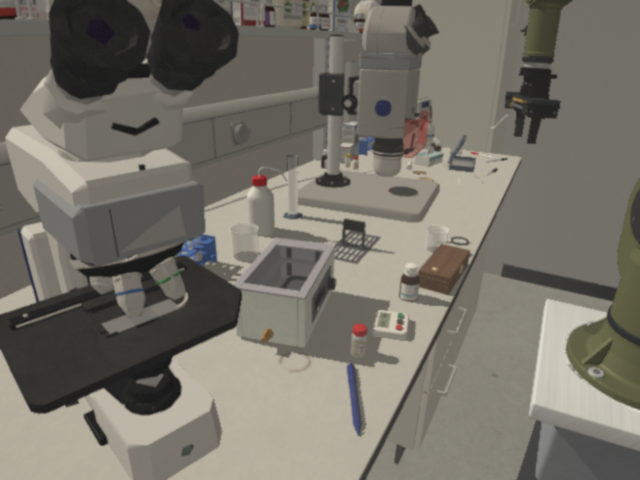

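View pics/top0.png

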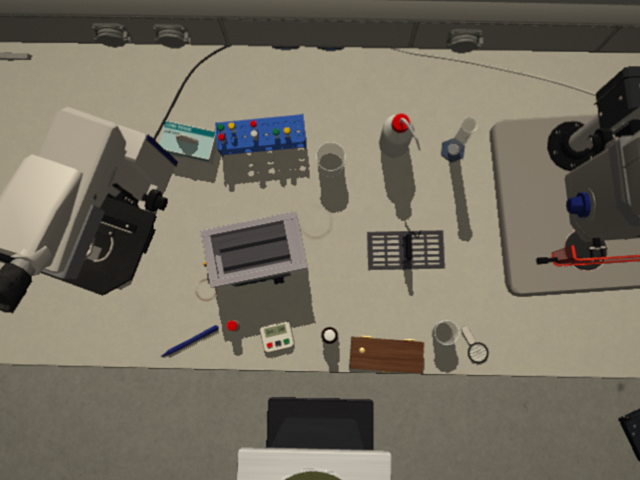

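The top view shows the bath (rim about px 202–306 × 213–286) with the drain cock at its left, so bath +y is roughly world +y. The shelf is at about (406,250) with its length across the image and its handle bar along world x. Next I'll measure both.

```bash
cat > h.py <<'E'
from bench import *
import cv2,numpy as np
def ray(n,px,z):
    c=get_calibration(n);p=cv2.undistortPoints(np.array(px,float).reshape(-1,1,2),c["mtx"],c["D"]).reshape(-1,2)
    T=c["world_from_camera"];d=np.c_[p,np.ones(len(p))]@T[:3,:3].T;o=T[:3,3]
    return o+d*((z-o[2])/d[:,2])[:,None]
def proj(n,P):
    c=get_calibration(n);W=np.linalg.inv(c["world_from_camera"])
    return cv2.projectPoints(np.array(P,float),cv2.Rodrigues(W[:3,:3])[0],W[:3,3],c["mtx"],c["D"])[0].reshape(-1,2)
E
python3 - <<'E'
from h import *
im=cv2.imread("pics/top0.png");hsv=cv2.cvtColor(im,cv2.COLOR_BGR2HSV)
g=im.max(2)
m=np.zeros_like(g);m[225:275,360:450]=(g[225:275,360:450]<95)*255
m=cv2.morphologyEx(m,cv2.MORPH_CLOSE,np.ones((9,9)))
c=max(cv2.findContours(m,0,2)[0],key=cv2.contourArea);r=cv2.minAreaRect(c);print(r)
b=cv2.boxPoints(r);w=ray("top",b,.004);print(np.round(w,4),np.round(w.mean(0),4),np.linalg.norm(np.diff(w,axis=0),axis=1))
a=cv2.resize(im[200:300,190:320],None,fx=6,fy=6,interpolation=2)[:,:]
b2=cv2.resize(im[220:300,360:450],None,fx=6,fy=6,interpolation=2)
cv2.imwrite("pics/bath.png",a);cv2.imwrite("pics/shelf.png",b2)
print(im[250,195:310:3].tolist())
E
```

```text
((405.4340515136719, 249.58847045898438), (49.17767333984375, 76.09270477294922), 88.02507019042969)
[[ 0.6249 -0.1013  0.004 ]
 [ 0.6342 -0.2665  0.004 ]
 [ 0.5271 -0.2697  0.004 ]
 [ 0.5179 -0.1064  0.004 ]] [ 0.576 -0.186  0.004] [0.16539161 0.10718848 0.16355396]
[[134, 156, 166], [134, 155, 165], [134, 155, 165], [133, 142, 154], [131, 137, 146], [134, 138, 149], [73, 77, 83], [65, 66, 71], [53, 54, 59], [25, 25, 26], [24, 23, 26], [28, 28, 29], [34, 36, 38], [49, 50, 53], [63, 64, 68], [66, 66, 72], [64, 68, 71], [66, 68, 73], [66, 67, 72], [64, 64, 71], [64, 65, 70], [62, 64, 69], [66, 67, 72], [65, 67, 71], [63, 65, 69], [65, 65, 72], [65, 66, 71], [65, 67, 72], [65, 65, 71], [66, 68, 72], [65, 66, 71], [66, 68, 73], [134, 139, 148], [133, 136, 147], [129, 132, 144], [132, 135, 146], [129, 135, 144], [136, 158, 167], [136, 158, 167]]
```

View pics/bath.png

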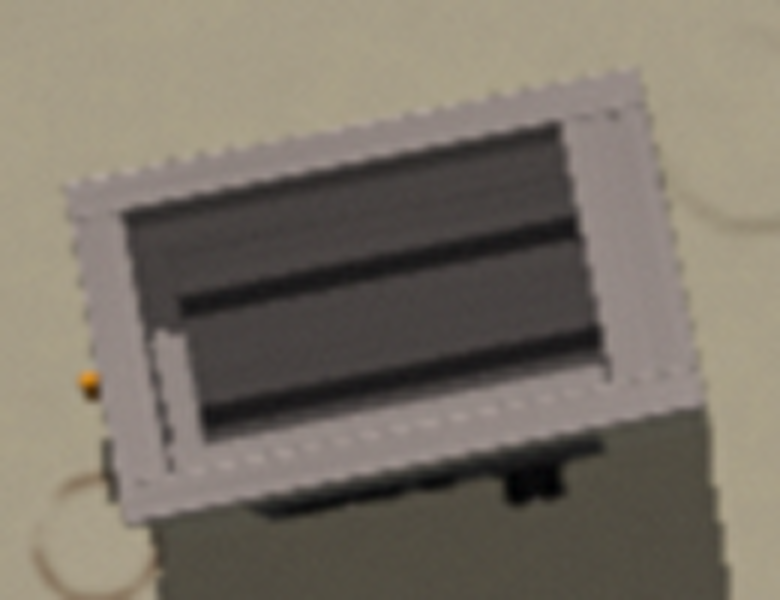

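View pics/shelf.png

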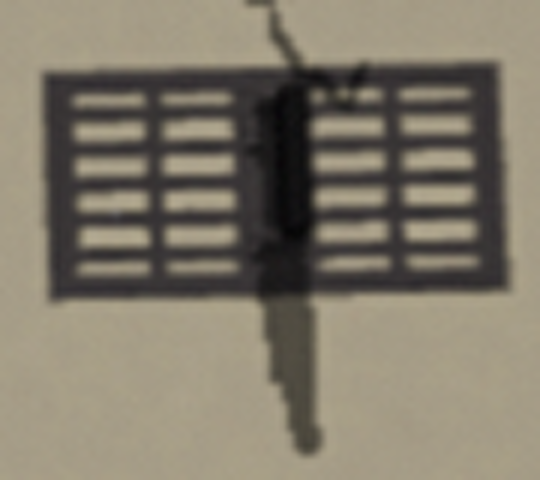

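The bath crop shows outer rim corners at (68,188), (637,72), (703,405) and (132,522), with the broad lip on the right. The shelf crop shows plate corners at (43,73), (499,63), (509,290) and (51,300), and the bar centre near (292,160).

Run:
```python
from h import *
def f(p,o): return (np.array(p,float)+.5)/6-.5+np.array(o)
def fit(L,W):  # 2D rigid
    L=np.array(L,float);lc,wc=L.mean(0),W.mean(0);A=(L-lc).T@(W-wc)
    a=np.arctan2(A[0,1]-A[1,0],A[0,0]+A[1,1]);R=np.array([[np.cos(a),-np.sin(a)],[np.sin(a),np.cos(a)]])
    t=wc-R@lc;return a,t,W-(L@R.T+t)
S=ray("top",f([(43,73),(499,63),(509,290),(51,300)],(360,220)),.004)[:,:2]
B=ray("top",f([(68,188),(637,72),(703,405),(132,522)],(190,200)),.1)[:,:2]
M=ray("top",f([(124,212),(560,124),(607,378),(172,470)],(190,200)),.1)[:,:2]
H=ray("top",f([(292,160)],(360,220)),.068)
for n,L,W in(("shelf",[(.042,.083),(.042,-.083),(-.042,-.083),(-.042,.083)],S),("bath",[(.058,.091),(.058,-.103),(-.058,-.103),(-.058,.091)],B),("mouth",[(.046,.075),(.046,-.075),(-.046,-.075),(-.046,.075)],M)):
    a,t,r=fit(L,W);print(n,np.degrees(a).round(2),t.round(4),(r*1000).round(1).tolist(),np.linalg.norm(np.diff(W,axis=0),axis=1).round(4))
print(H)
```

```text
shelf 2.52 [ 0.5754 -0.1861] [[-0.7, -0.5], [-0.8, 0.5], [0.7, 0.9], [0.8, -0.8]] [0.165  0.0825 0.1643]
bath 12.98 [0.5561 0.1354] [[-0.6, 0.5], [-0.5, -0.4], [0.4, 0.4], [0.8, -0.4]] [0.1949 0.115  0.1931]
mouth 12.95 [0.5574 0.136 ] [[-1.6, -1.1], [-2.1, -0.2], [2.0, 2.0], [1.7, -0.6]] [0.1491 0.0875 0.1475]
[[ 0.57403067 -0.18388014  0.068     ]]
```

Call:
{"api": "send_rows", "payload": {
  "rows": [
    {"hand":87,"x":12,"y":40,"roll":8},
    {"x":12,"y":45,"roll":8},
    {"x":15,"y":45,"roll":8},
    {"x":25,"y":43,"roll":8},
    {"x":25,"y":43,"roll":8},
    {"x":28,"y":40,"roll":8},
    {"x":30,"y":40,"roll":8},
    {"x":30,"y":38,"roll":8},
    {"x":35,"y":35,"roll":3.9},
    {"x":35,"y":20}
  ],
  "force": 25
}}

```text
schema error: expected keys hand, x, y, z, roll
```

Call:
{"api": "send_rows", "payload": {
  "rows": [
    {"x":35,"y":10,"z":-20},
    {"x":23,"y":6,"z":-30},
    {"z":-40},
    {"z":-10},
    {},
    {}
  ]
}}

```text
schema error: expected keys hand, x, y, z, roll
```

Run:
```python
from h import *
s=get_state();R=cv2.Rodrigues(s["tool_rot"])[0];print(s["time"],s["position"],R.round(3).tolist(),np.degrees(np.arctan2(R[1,1],R[0,1])),s["ft_force"])
cv2.imwrite("pics/w1.png",get_image("wrist"))
```

```text
0.1 [ 0.27005112 -0.59082537  0.29124319] [[0.909, 0.416, -0.001], [0.416, -0.909, 0.002], [-0.0, -0.002, -1.0]] -65.42920756253685 [0.72007248 0.61154959 0.10055032]
```

View pics/w1.png

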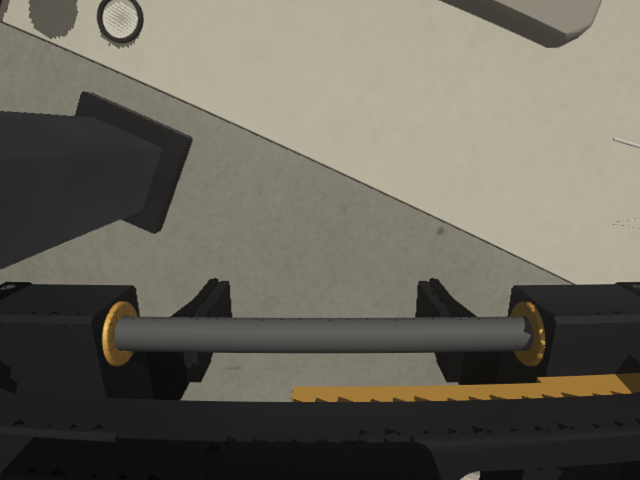

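The arm did not move because every row needs all five keys. The picture shows only the start pose. I'll resend the moves.

Call:
{"api": "send_rows", "payload": {
  "rows": [
    {"hand":87,"x":12,"y":40,"z":0,"roll":8},
    {"hand":87,"x":12,"y":45,"z":0,"roll":8},
    {"hand":87,"x":15,"y":45,"z":0,"roll":8},
    {"hand":87,"x":25,"y":43,"z":0,"roll":8},
    {"hand":87,"x":25,"y":43,"z":0,"roll":8},
    {"hand":87,"x":28,"y":40,"z":0,"roll":8},
    {"hand":87,"x":30,"y":38,"z":0,"roll":8},
    {"hand":87,"x":30,"y":38,"z":0,"roll":8},
    {"hand":87,"x":35,"y":35,"z":0,"roll":3.9},
    {"hand":87,"x":35,"y":22,"z":0,"roll":0}
  ],
  "force": 25
}}

```text
time: 1.15
position: [0.5184, -0.1987, 0.2926]
tool_rot: [2.168, 2.273, 0.001]
ft_force: [-0.0, -0.8, -0.1]
grip_width: 0.998
grip_force: 0.0
```

Call:
{"api": "send_rows", "payload": {
  "rows": [
    {"hand":87,"x":35,"y":10,"z":-20,"roll":0},
    {"hand":87,"x":23,"y":6,"z":-30,"roll":0},
    {"hand":87,"x":0,"y":0,"z":-30,"roll":0},
    {"hand":87,"x":0,"y":0,"z":0,"roll":0},
    {"hand":87,"x":0,"y":0,"z":0,"roll":0},
    {"hand":87,"x":0,"y":0,"z":0,"roll":0}
  ]
}}

```text
time: 1.75
position: [0.5757, -0.1869, 0.2143]
tool_rot: [2.172, 2.266, 0.001]
ft_force: [-0.5, 0.4, -0.0]
grip_width: 0.996
grip_force: 0.0
```

Run:
```python
from h import *
s=get_state();R=cv2.Rodrigues(s["tool_rot"])[0];print(s["time"],s["position"],R.round(3).tolist(),np.degrees(np.arctan2(R[1,1],R[0,1])),s["ft_force"])
cv2.imwrite("pics/w2.png",get_image("wrist"))
print(proj("wrist",[[.575,-.186,.068]]))
```

```text
1.75 [ 0.57573625 -0.18689454  0.21428695] [[-0.042, 0.999, 0.003], [0.999, 0.042, -0.001], [-0.001, 0.003, -1.0]] 2.41008984005783 [-0.5109683   0.40934929 -0.04394989]
[[321.4156037  251.90548133]]
```

View pics/w2.png

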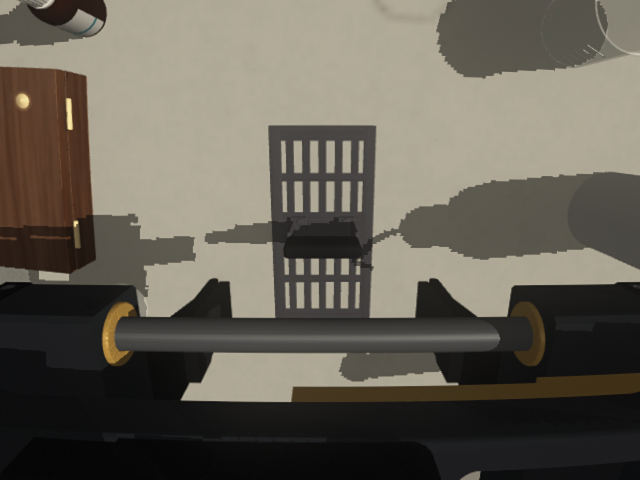

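The wrist view shows the bar at about (287–360, 220–258), and its predicted top centre (321,252) falls on it. I'll descend and grip.

Call:
{"api": "send_rows", "payload": {
  "rows": [
    {"hand":87,"x":0,"y":0,"z":-30,"roll":0},
    {"hand":87,"x":0,"y":0,"z":-30,"roll":0},
    {"hand":87,"x":0,"y":0,"z":-30,"roll":0},
    {"hand":87,"x":0,"y":0,"z":-14,"roll":0},
    {"hand":87,"x":0,"y":0,"z":0,"roll":0},
    {"hand":60,"x":0,"y":0,"z":0,"roll":0},
    {"hand":45,"x":0,"y":0,"z":0,"roll":0},
    {"hand":40,"x":0,"y":0,"z":0,"roll":0},
    {"hand":40,"x":0,"y":0,"z":0,"roll":0},
    {"hand":40,"x":0,"y":0,"z":0,"roll":0}
  ],
  "force": 25
}}

```text
time: 2.8
position: [0.5755, -0.1863, 0.1089]
tool_rot: [2.172, 2.268, 0.0]
ft_force: [0.6, -0.6, 0.5]
grip_width: 0.626
grip_force: 0.0
```

Call:
{"api": "send_rows", "payload": {
  "rows": [
    {"hand":40,"x":0,"y":0,"z":0,"roll":0},
    {"hand":40,"x":0,"y":0,"z":2,"roll":0},
    {"hand":40,"x":0,"y":0,"z":5,"roll":0},
    {"hand":40,"x":0,"y":0,"z":10,"roll":0},
    {"hand":40,"x":0,"y":0,"z":10,"roll":0},
    {"hand":40,"x":0,"y":0,"z":0,"roll":0},
    {"hand":40,"x":0,"y":0,"z":0,"roll":0}
  ]
}}

```text
time: 3.5
position: [0.5755, -0.1863, 0.1359]
tool_rot: [2.172, 2.268, 0.001]
ft_force: [0.5, 0.1, -2.9]
grip_width: 0.597
grip_force: 25.0
```

Call:
{"api": "send_rows", "payload": {
  "rows": [
    {"hand":40,"x":0,"y":0,"z":20,"roll":0},
    {"hand":40,"x":0,"y":0,"z":30,"roll":2},
    {"hand":40,"x":0,"y":10,"z":30,"roll":2},
    {"hand":40,"x":5,"y":25,"z":10,"roll":2},
    {"hand":40,"x":5,"y":30,"z":0,"roll":2},
    {"hand":40,"x":5,"y":30,"z":0,"roll":2},
    {"hand":40,"x":4,"y":25,"z":0,"roll":0.5},
    {"hand":40,"x":0,"y":20,"z":0,"roll":0},
    {"hand":40,"x":0,"y":13,"z":0,"roll":0},
    {"hand":40,"x":0,"y":0,"z":0,"roll":0}
  ]
}}

```text
time: 4.5
position: [0.5938, -0.0292, 0.2247]
tool_rot: [-1.949, -2.462, -0.001]
ft_force: [0.5, -0.3, -3.8]
grip_width: 0.597
grip_force: 25.0
```

Call:
{"api": "send_rows", "payload": {
  "rows": [
    {"hand":40,"x":0,"y":0,"z":0,"roll":0},
    {"hand":40,"x":0,"y":0,"z":-4,"roll":0},
    {"hand":40,"x":0,"y":0,"z":-4,"roll":0},
    {"hand":40,"x":0,"y":0,"z":-4,"roll":0},
    {"hand":40,"x":0,"y":0,"z":-2,"roll":0},
    {"hand":40,"x":0,"y":0,"z":-2,"roll":0},
    {"hand":40,"x":0,"y":0,"z":0,"roll":0}
  ]
}}

```text
time: 5.2
position: [0.5941, -0.0333, 0.2089]
tool_rot: [-1.956, -2.458, 0.0]
ft_force: [0.2, 1.0, -2.4]
grip_width: 0.595
grip_force: 25.0
```

Call:
{"api": "send_rows", "payload": {
  "rows": [
    {"hand":40,"x":0,"y":0,"z":-1.5,"roll":0},
    {"hand":40,"x":0,"y":0,"z":-1.5,"roll":0},
    {"hand":40,"x":0,"y":0,"z":-1,"roll":0}
  ]
}}

```text
time: 5.5
position: [0.5948, -0.0343, 0.2062]
tool_rot: [1.956, 2.455, -0.001]
ft_force: [-1.1, -3.5, 2.6]
grip_width: 0.591
grip_force: 25.0
```

Call:
{"api": "send_rows", "payload": {
  "rows": [
    {"hand":40,"x":0,"y":0,"z":-1,"roll":0},
    {"hand":40,"x":0,"y":0,"z":-1,"roll":0},
    {"hand":40,"x":0,"y":0,"z":-1,"roll":0}
  ]
}}

```text
time: 5.8
position: [0.595, -0.0339, 0.2029]
tool_rot: [1.956, 2.456, 0.001]
ft_force: [1.3, -4.3, 2.9]
grip_width: 0.595
grip_force: 25.0
```

Call:
{"api": "send_rows", "payload": {
  "rows": [
    {"hand":40,"x":0,"y":0,"z":-1.5,"roll":0},
    {"hand":40,"x":0,"y":0,"z":-1.5,"roll":0},
    {"hand":40,"x":0,"y":0,"z":-1.5,"roll":0},
    {"hand":40,"x":0,"y":0,"z":-1.5,"roll":0}
  ]
}}

```text
time: 6.2
position: [0.5947, -0.034, 0.1965]
tool_rot: [1.956, 2.456, -0.0]
ft_force: [1.4, -5.2, 4.0]
grip_width: 0.595
grip_force: 25.0
```

Call:
{"api": "send_rows", "payload": {
  "rows": [
    {"hand":40,"x":0,"y":0,"z":-1.5,"roll":0},
    {"hand":40,"x":0,"y":0,"z":-1.5,"roll":0},
    {"hand":40,"x":0,"y":0,"z":0,"roll":0},
    {"hand":40,"x":0,"y":0,"z":5,"roll":0},
    {"hand":40,"x":0,"y":-2,"z":15,"roll":0},
    {"hand":40,"x":0,"y":0,"z":20,"roll":0},
    {"hand":40,"x":0,"y":0,"z":0,"roll":0},
    {"hand":40,"x":0,"y":0,"z":0,"roll":0}
  ]
}}

```text
time: 7.0
position: [0.5941, -0.0342, 0.2333]
tool_rot: [-1.955, -2.459, -0.001]
ft_force: [-1.2, 0.1, -3.0]
grip_width: 0.593
grip_force: 25.0
```

Run:
```python
from h import *
s=get_state();R=cv2.Rodrigues(s["tool_rot"])[0];print(s["time"],s["position"],np.degrees(np.arctan2(R[1,1],R[0,1])),s["ft_force"])
T=get_image("top");im=get_image("scene");cv2.imwrite("pics/s3.png",im);cv2.imwrite("pics/t3.png",T)
P=s["position"]
print(proj("scene",[P-[0,0,.051]]),proj("top",[P-[0,0,.109]]))
p=proj("scene",[P-[0,0,.08]])[0].astype(int)
x0=max(p[0]-65,0);y0=p[1]-50;print(x0,y0);a=cv2.resize(im[y0:y0+100,x0:x0+130],None,fx=6,fy=6,interpolation=2);cv2.imwrite("pics/s3c.png",a)
```

```text
7.0 [ 0.59405156 -0.03419596  0.2332636 ] 13.032848983934224 [-1.22671098  0.13305759 -3.01706525]
[[315.68652503 187.5997204 ]] [[335.92932683 230.61125189]]
250 151
```

View pics/s3c.png

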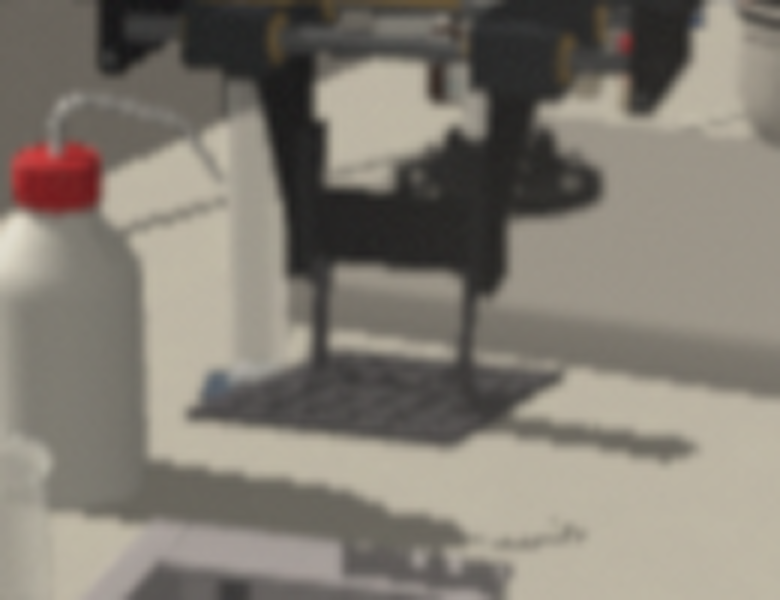

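The plate hangs from the bar with its near (b) end edge at crop (190,412)–(455,443) and a far corner at (565,375). I'll solve for the tilt from those three corners.

```bash
cat >> h.py <<'E'
YAW=np.radians(13.0);BO=np.array([.556,.1355,0]);ex=np.array([np.cos(YAW),np.sin(YAW),0]);ey=np.array([-np.sin(YAW),np.cos(YAW),0]);ez=np.array([0,0,1.])
def corners(P,th,pts,h=.058,yo=0.):
    g=P-[0,0,.051];e=ey*np.cos(th)+ez*np.sin(th);n=-ey*np.sin(th)+ez*np.cos(th)
    return np.array([g-h*n+yo*e+x*ex+y*e+z*n for x,y,z in pts])
def bathf(p): p=np.array(p)-BO;return np.array([p@ex,p@ey,p[2]])
E
python3 - <<'E'
from h import *
from scipy.optimize import least_squares
P=get_state()["position"]
px=(np.array([(190,412),(455,443),(565,375)])+.5)/6-.5+[250,151]
L=[(.042,.083,.002),(-.042,.083,.002),(-.042,-.083,.002)]
for n in("flat",0,),:pass
f=lambda v:(proj("scene",corners(P,v[0],L)+[v[1],v[2],0])-px).ravel()
r=least_squares(f,[.1,0,0]);print(r.x,r.fun.round(2));
for t in(0,.1,.2):print(t,np.round(proj("scene",corners(P,t,L))-px,1).tolist())
print(bathf(P))
E
```

```text
[ 0.21740308  0.001451   -0.00568627] [-0.6   0.02  0.33 -0.11  0.31 -0.1 ]
0 [[0.4, 9.0], [0.8, 9.1], [1.5, -8.8]]
0.1 [[-0.6, 5.7], [0.1, 5.7], [0.7, -4.3]]
0.2 [[-1.5, 1.9], [-0.3, 1.8], [-0.1, 0.1]]
[-0.00178359 -0.17431738  0.23212368]
```

Call:
{"api": "send_rows", "payload": {
  "rows": [
    {"hand":40,"x":0,"y":0,"z":10,"roll":0},
    {"hand":40,"x":-3,"y":13,"z":0,"roll":0},
    {"hand":40,"x":-5,"y":25,"z":0,"roll":0},
    {"hand":40,"x":-6,"y":25,"z":0,"roll":0},
    {"hand":40,"x":-6,"y":25,"z":0,"roll":0},
    {"hand":40,"x":-6,"y":25,"z":0,"roll":0},
    {"hand":40,"x":-6,"y":25,"z":0,"roll":0},
    {"hand":40,"x":-5,"y":25,"z":0,"roll":0},
    {"hand":40,"x":-3,"y":15,"z":0,"roll":0},
    {"hand":40,"x":-2,"y":10,"z":0,"roll":0}
  ]
}}

```text
time: 8.1
position: [0.5515, 0.155, 0.2434]
tool_rot: [-1.953, -2.46, -0.001]
ft_force: [0.3, -0.8, -3.3]
grip_width: 0.595
grip_force: 25.0
```

Call:
{"api": "send_rows", "payload": {
  "rows": [
    {"hand":40,"x":0,"y":0,"z":-5,"roll":0},
    {"hand":40,"x":0,"y":0,"z":-4,"roll":0},
    {"hand":40,"x":0,"y":0,"z":0,"roll":0},
    {"hand":40,"x":0,"y":0,"z":0,"roll":0}
  ]
}}

```text
time: 8.5
position: [0.5525, 0.1514, 0.2338]
tool_rot: [-1.959, -2.456, 0.001]
ft_force: [-0.2, -0.2, -3.0]
grip_width: 0.593
grip_force: 25.0
```

Run:
```python
from h import *
s=get_state();print(s["time"],bathf(s["position"])*1000,s["ft_force"])
im=get_image("top");cv2.imwrite("pics/t4.png",im)
a=cv2.resize(im[190:300,190:320],None,fx=5,fy=5,interpolation=2);b=get_image("scene");cv2.imwrite("pics/s4.png",b)
b=cv2.resize(b[150:340,190:360],None,fx=2.89,fy=2.89,interpolation=2)[:550]
a=a[:550,150:];b=b[:,:]
cv2.imwrite("pics/c4.png",cv2.resize(np.hstack([a[:,:],b[:550,:]]),(800,430)))
print(a.shape,b.shape)
```

```text
8.5 [1.68204111e-01 1.62362671e+01 2.33816777e+02] [-0.15988879 -0.23576727 -3.04154391]Traceback (most recent call last):
  File "<stdin>", line 7, in <module>
    return _nx.concatenate(arrs, 1, dtype=dtype, casting=casting)
           ~~~~~~~~~~~~~~~^^^^^^^^^^^^^^^^^^^^^^^^^^^^^^^^^^^^^^^
ValueError: all the input array dimensions except for the concatenation axis must match exactly, but along dimension 0, the array at index 0 has size 550 and the array at index 1 has size 549
```

Run:
```python
import cv2,numpy as np
a=cv2.resize(cv2.imread("pics/t4.png")[195:295,185:315],None,fx=3,fy=3,interpolation=2)
b=cv2.resize(cv2.imread("pics/s4.png")[170:350,220:350],None,fx=3,fy=3,interpolation=2)
c=np.zeros((540,780,3),np.uint8);c[:300,:390]=a;c[:540,390:]=b
cv2.imwrite("pics/c4.png",c)
```

```text
(no output)
```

View pics/c4.png

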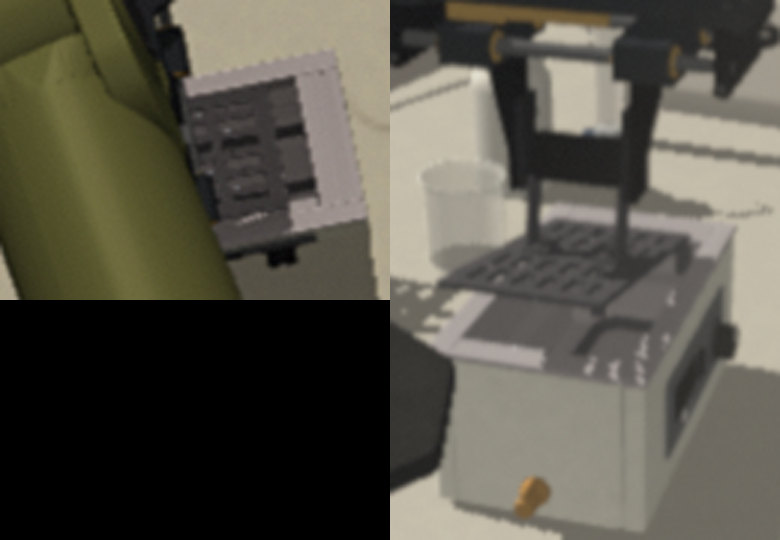

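The left half (top view) shows the plate's a end at about x≈270, clear of the broad lip's edge at about 305. The right half shows the tilted shelf over the mouth, with b-end corners at (440,283) and (600,305) and an a corner at (690,238).

Run:
```python
from h import *
from scipy.optimize import least_squares
P=get_state()["position"]
px=np.array([(220+50/3,170+283/3),(220+210/3,170+305/3),(220+300/3,170+238/3)])-.33
L=[(.042,.083,.002),(-.042,.083,.002),(-.042,-.083,.002)]
f=lambda v:(proj("scene",corners(P,v[0],L)+v[1]*ex+v[2]*ey)-px).ravel()
r=least_squares(f,[.1,0,0]);print(r.x,r.fun.round(2))
print("a end top",bathf(ray("top",[(185+270/3,195+148/3)],.112)[0]))
print("lip edge",bathf(ray("top",[(185+309/3,195+138/3)],.1)[0]))
print("rim corners scene", np.round((proj("scene",[BO+.058*ex+.091*ey+.1*ez,BO-.058*ex+.091*ey+.1*ez,BO-.058*ex-.103*ey+.1*ez])-[220,170])*3+[390,0],0))
```

```text
[ 2.22318909e-01 -1.60061351e-04 -4.31276192e-03] [-1.33 -0.32  1.05  0.15  0.29 -0.27]
a end top [-0.00149932 -0.05032687  0.112     ]
lip edge [ 0.00171112 -0.07646603  0.1       ]
rim corners scene [[424. 348.]
 [645. 381.]
 [735. 224.]]
```

Call:
{"api": "send_rows", "payload": {
  "rows": [
    {"hand":40,"x":0,"y":0,"z":-4,"roll":0},
    {"hand":40,"x":0,"y":0,"z":-4,"roll":0},
    {"hand":40,"x":0,"y":0,"z":-4,"roll":0},
    {"hand":40,"x":0,"y":0,"z":-4,"roll":0},
    {"hand":40,"x":0,"y":0,"z":-3,"roll":0},
    {"hand":40,"x":0,"y":0,"z":-3,"roll":0},
    {"hand":40,"x":0,"y":0,"z":-3,"roll":0},
    {"hand":40,"x":0,"y":0,"z":0,"roll":0},
    {"hand":40,"x":0,"y":0,"z":0,"roll":0}
  ]
}}

```text
time: 9.5
position: [0.5523, 0.1529, 0.2093]
tool_rot: [1.956, 2.458, 0.0]
ft_force: [0.6, 0.4, -3.1]
grip_width: 0.593
grip_force: 25.0
```

Call:
{"api": "send_rows", "payload": {
  "rows": [
    {"hand":40,"x":0.7,"y":-2.9,"z":0,"roll":0},
    {"hand":40,"x":0.7,"y":-2.9,"z":0,"roll":0},
    {"hand":40,"x":0.7,"y":-2.9,"z":0,"roll":0},
    {"hand":40,"x":0.7,"y":-2.9,"z":0,"roll":0},
    {"hand":40,"x":0.7,"y":-2.9,"z":0,"roll":0},
    {"hand":40,"x":0.7,"y":-2.9,"z":0,"roll":0},
    {"hand":40,"x":0.7,"y":-2.9,"z":0,"roll":0},
    {"hand":40,"x":0.7,"y":-2.9,"z":0,"roll":0},
    {"hand":40,"x":0,"y":0,"z":0,"roll":0}
  ]
}}

```text
time: 10.4
position: [0.558, 0.1289, 0.2093]
tool_rot: [1.957, 2.457, -0.0]
ft_force: [-0.7, -0.3, -2.6]
grip_width: 0.596
grip_force: 25.0
```

Call:
{"api": "send_rows", "payload": {
  "rows": [
    {"hand":40,"x":0.7,"y":-2.9,"z":0,"roll":0},
    {"hand":40,"x":0.7,"y":-2.9,"z":0,"roll":0},
    {"hand":40,"x":0.5,"y":-1.9,"z":0,"roll":0},
    {"hand":40,"x":0,"y":0,"z":0,"roll":0}
  ]
}}

```text
time: 10.8
position: [0.5599, 0.1214, 0.2093]
tool_rot: [1.957, 2.457, -0.0]
ft_force: [0.2, -1.0, -3.5]
grip_width: 0.596
grip_force: 25.0
```

Call:
{"api": "send_rows", "payload": {
  "rows": [
    {"hand":40,"x":0.3,"y":-1.5,"z":0,"roll":0},
    {"hand":40,"x":0.3,"y":-1.5,"z":0,"roll":0},
    {"hand":40,"x":0,"y":0,"z":0,"roll":0}
  ]
}}

```text
time: 11.1
position: [0.5604, 0.1186, 0.2093]
tool_rot: [1.957, 2.458, -0.0]
ft_force: [-0.2, -0.1, -3.5]
grip_width: 0.597
grip_force: 25.0
```

Call:
{"api": "send_rows", "payload": {
  "rows": [
    {"hand":40,"x":0.3,"y":-1.5,"z":0,"roll":0},
    {"hand":40,"x":0.2,"y":-1,"z":0,"roll":0},
    {"hand":40,"x":0,"y":0,"z":0,"roll":0}
  ]
}}

```text
time: 11.4
position: [0.5609, 0.1162, 0.2093]
tool_rot: [1.957, 2.458, -0.0]
ft_force: [-1.2, 0.1, -4.1]
grip_width: 0.595
grip_force: 25.0
```

Call:
{"api": "send_rows", "payload": {
  "rows": [
    {"hand":40,"x":0.2,"y":-1,"z":0,"roll":0},
    {"hand":40,"x":0.2,"y":-1,"z":0,"roll":0},
    {"hand":40,"x":0,"y":0,"z":0,"roll":0}
  ]
}}

```text
time: 11.7
position: [0.5613, 0.1142, 0.2093]
tool_rot: [1.957, 2.458, -0.0]
ft_force: [0.4, 0.2, -2.9]
grip_width: 0.596
grip_force: 25.0
```

Call:
{"api": "send_rows", "payload": {
  "rows": [
    {"hand":40,"x":0.2,"y":-1,"z":0,"roll":0},
    {"hand":40,"x":0.2,"y":-1,"z":0,"roll":0},
    {"hand":40,"x":0,"y":0,"z":0,"roll":0}
  ]
}}

```text
time: 12.0
position: [0.5616, 0.1129, 0.2094]
tool_rot: [-1.956, -2.458, -0.001]
ft_force: [-0.3, 1.1, -1.7]
grip_width: 0.591
grip_force: 25.0
```

Call:
{"api": "send_rows", "payload": {
  "rows": [
    {"hand":40,"x":0.2,"y":-1,"z":0,"roll":0},
    {"hand":40,"x":0.2,"y":-1,"z":0,"roll":0},
    {"hand":40,"x":0,"y":0,"z":0,"roll":0}
  ]
}}

```text
time: 12.3
position: [0.5616, 0.1124, 0.2097]
tool_rot: [-1.954, -2.458, -0.003]
ft_force: [-1.0, 5.8, -0.0]
grip_width: 0.592
grip_force: 25.0
```

Call:
{"api": "send_rows", "payload": {
  "rows": [
    {"hand":40,"x":-0.6,"y":2.5,"z":0,"roll":0},
    {"hand":40,"x":-0.4,"y":1.7,"z":0,"roll":0},
    {"hand":40,"x":0,"y":0,"z":0,"roll":0},
    {"hand":40,"x":0,"y":0,"z":0,"roll":0}
  ]
}}

```text
time: 12.7
position: [0.5612, 0.1139, 0.2091]
tool_rot: [1.957, 2.457, -0.001]
ft_force: [0.3, -0.3, -2.7]
grip_width: 0.593
grip_force: 25.0
```

Call:
{"api": "send_rows", "payload": {
  "rows": [
    {"hand":40,"x":0,"y":0,"z":-1.5,"roll":0},
    {"hand":40,"x":0,"y":0,"z":-1.5,"roll":0},
    {"hand":40,"x":0,"y":0,"z":0,"roll":0}
  ]
}}

```text
time: 13.0
position: [0.5609, 0.1144, 0.2059]
tool_rot: [-1.956, -2.458, 0.001]
ft_force: [-0.0, -0.1, -3.7]
grip_width: 0.596
grip_force: 25.0
```

Call:
{"api": "send_rows", "payload": {
  "rows": [
    {"hand":40,"x":0,"y":0,"z":-1.5,"roll":0},
    {"hand":40,"x":0,"y":0,"z":-1.5,"roll":0},
    {"hand":40,"x":0,"y":0,"z":0,"roll":0}
  ]
}}

```text
time: 13.3
position: [0.5609, 0.1145, 0.203]
tool_rot: [-1.956, -2.458, 0.001]
ft_force: [-0.5, -0.2, -3.4]
grip_width: 0.594
grip_force: 25.0
```

Call:
{"api": "send_rows", "payload": {
  "rows": [
    {"hand":40,"x":0,"y":0,"z":-1.5,"roll":0},
    {"hand":40,"x":0,"y":0,"z":-1.5,"roll":0},
    {"hand":40,"x":0,"y":0,"z":0,"roll":0}
  ]
}}

```text
time: 13.6
position: [0.5609, 0.1146, 0.2]
tool_rot: [-1.956, -2.458, 0.001]
ft_force: [-0.1, -0.3, -3.6]
grip_width: 0.595
grip_force: 25.0
```

Call:
{"api": "send_rows", "payload": {
  "rows": [
    {"hand":40,"x":0,"y":0,"z":-1.5,"roll":0},
    {"hand":40,"x":0,"y":0,"z":-1.5,"roll":0},
    {"hand":40,"x":0,"y":0,"z":0,"roll":0}
  ]
}}

```text
time: 13.9
position: [0.5609, 0.1146, 0.197]
tool_rot: [-1.956, -2.458, 0.0]
ft_force: [0.5, 0.0, -2.8]
grip_width: 0.595
grip_force: 25.0
```

Call:
{"api": "send_rows", "payload": {
  "rows": [
    {"hand":40,"x":0,"y":0,"z":-1.5,"roll":0},
    {"hand":40,"x":0,"y":0,"z":-1.5,"roll":0},
    {"hand":40,"x":0,"y":0,"z":0,"roll":0}
  ]
}}

```text
time: 14.2
position: [0.5609, 0.1146, 0.194]
tool_rot: [-1.956, -2.458, 0.001]
ft_force: [0.4, 0.3, -2.7]
grip_width: 0.593
grip_force: 25.0
```

Call:
{"api": "send_rows", "payload": {
  "rows": [
    {"hand":40,"x":0,"y":0,"z":-1.5,"roll":0},
    {"hand":40,"x":0,"y":0,"z":-1.5,"roll":0},
    {"hand":40,"x":0,"y":0,"z":0,"roll":0}
  ]
}}

```text
time: 14.5
position: [0.561, 0.1146, 0.1911]
tool_rot: [-1.956, -2.458, 0.0]
ft_force: [-0.3, -0.1, -2.9]
grip_width: 0.596
grip_force: 25.0
```

Call:
{"api": "send_rows", "payload": {
  "rows": [
    {"hand":40,"x":0,"y":0,"z":-1.2,"roll":0},
    {"hand":40,"x":0,"y":0,"z":-1.2,"roll":0},
    {"hand":40,"x":0,"y":0,"z":0,"roll":0}
  ]
}}

```text
time: 14.8
position: [0.561, 0.1156, 0.1895]
tool_rot: [-1.955, -2.459, -0.002]
ft_force: [-2.2, 1.7, 2.9]
grip_width: 0.592
grip_force: 25.0
```

Call:
{"api": "send_rows", "payload": {
  "rows": [
    {"hand":40,"x":0,"y":0,"z":-1.2,"roll":0},
    {"hand":40,"x":0,"y":0,"z":-1.2,"roll":0},
    {"hand":40,"x":0,"y":0,"z":0,"roll":0}
  ]
}}

```text
time: 15.1
position: [0.5614, 0.116, 0.187]
tool_rot: [1.955, 2.459, 0.004]
ft_force: [-0.9, 5.0, 3.1]
grip_width: 0.593
grip_force: 25.0
```

Call:
{"api": "send_rows", "payload": {
  "rows": [
    {"hand":40,"x":-0.5,"y":2,"z":0,"roll":0},
    {"hand":40,"x":-0.2,"y":1,"z":-1,"roll":0},
    {"hand":40,"x":-0.2,"y":1,"z":-1,"roll":0}
  ]
}}

```text
time: 15.4
position: [0.5606, 0.1181, 0.1844]
tool_rot: [1.956, 2.457, 0.0]
ft_force: [0.9, 1.0, 0.6]
grip_width: 0.592
grip_force: 25.0
```

Call:
{"api": "send_rows", "payload": {
  "rows": [
    {"hand":40,"x":-0.2,"y":0.9,"z":-1,"roll":0},
    {"hand":40,"x":-0.2,"y":0.9,"z":-1,"roll":0},
    {"hand":40,"x":0,"y":0,"z":0,"roll":0}
  ]
}}

```text
time: 15.7
position: [0.5598, 0.1198, 0.182]
tool_rot: [1.956, 2.457, -0.001]
ft_force: [1.9, -0.8, 0.2]
grip_width: 0.595
grip_force: 25.0
```

Call:
{"api": "send_rows", "payload": {
  "rows": [
    {"hand":40,"x":-0.2,"y":0.8,"z":-1,"roll":0},
    {"hand":40,"x":-0.2,"y":0.8,"z":-1,"roll":0},
    {"hand":40,"x":0,"y":0,"z":0,"roll":0}
  ]
}}

```text
time: 16.0
position: [0.559, 0.1215, 0.18]
tool_rot: [-1.957, -2.458, 0.002]
ft_force: [1.2, -0.7, -0.8]
grip_width: 0.591
grip_force: 25.0
```

Call:
{"api": "send_rows", "payload": {
  "rows": [
    {"hand":40,"x":-0.2,"y":0.7,"z":-1,"roll":0},
    {"hand":40,"x":-0.2,"y":0.7,"z":-1,"roll":0},
    {"hand":40,"x":0,"y":0,"z":0,"roll":0}
  ]
}}

```text
time: 16.3
position: [0.5585, 0.1232, 0.1781]
tool_rot: [-1.956, -2.458, 0.002]
ft_force: [-0.1, -1.0, -2.0]
grip_width: 0.594
grip_force: 25.0
```

Call:
{"api": "send_rows", "payload": {
  "rows": [
    {"hand":40,"x":-0.2,"y":0.7,"z":-1,"roll":0},
    {"hand":40,"x":-0.2,"y":0.7,"z":-1,"roll":0},
    {"hand":40,"x":0,"y":0,"z":0,"roll":0}
  ]
}}

```text
time: 16.6
position: [0.5583, 0.1249, 0.1762]
tool_rot: [-1.956, -2.458, 0.001]
ft_force: [-0.2, -1.1, -1.4]
grip_width: 0.596
grip_force: 25.0
```

Call:
{"api": "send_rows", "payload": {
  "rows": [
    {"hand":40,"x":-0.1,"y":0.5,"z":-0.7,"roll":0},
    {"hand":40,"x":-0.1,"y":0.5,"z":-0.7,"roll":0},
    {"hand":40,"x":0,"y":0,"z":0,"roll":0}
  ]
}}

```text
time: 16.9
position: [0.5582, 0.1259, 0.1749]
tool_rot: [-1.956, -2.458, 0.0]
ft_force: [-0.8, -1.8, -0.9]
grip_width: 0.593
grip_force: 25.0
```

Call:
{"api": "send_rows", "payload": {
  "rows": [
    {"hand":40,"x":0,"y":0,"z":-0.7,"roll":0},
    {"hand":40,"x":0,"y":0,"z":-0.7,"roll":0},
    {"hand":40,"x":0,"y":0,"z":0,"roll":0}
  ]
}}

```text
time: 17.2
position: [0.5582, 0.1264, 0.1741]
tool_rot: [-1.956, -2.458, -0.001]
ft_force: [-1.9, -0.3, 3.2]
grip_width: 0.596
grip_force: 25.0
```

Call:
{"api": "send_rows", "payload": {
  "rows": [
    {"hand":40,"x":0,"y":0,"z":-0.7,"roll":0},
    {"hand":40,"x":0,"y":0,"z":-0.7,"roll":0},
    {"hand":40,"x":0,"y":0,"z":0,"roll":0}
  ]
}}

```text
time: 17.5
position: [0.5582, 0.1264, 0.1741]
tool_rot: [1.956, 2.458, -0.0]
ft_force: [-5.4, -1.2, 11.0]
grip_width: 0.593
grip_force: 25.0
```

Call:
{"api": "send_rows", "payload": {
  "rows": [
    {"hand":40,"x":0,"y":0,"z":1,"roll":0},
    {"hand":40,"x":0,"y":0,"z":0.7,"roll":0},
    {"hand":40,"x":0,"y":0,"z":0,"roll":0}
  ]
}}

```text
time: 17.8
position: [0.5583, 0.1263, 0.1741]
tool_rot: [-1.956, -2.458, -0.001]
ft_force: [-3.0, 1.0, 2.8]
grip_width: 0.594
grip_force: 25.0
```

Call:
{"api": "send_rows", "payload": {
  "rows": [
    {"hand":40,"x":-0.3,"y":1.5,"z":0,"roll":0},
    {"hand":40,"x":-0.3,"y":1.5,"z":0,"roll":0},
    {"hand":40,"x":0,"y":0,"z":0,"roll":0}
  ]
}}

```text
time: 18.1
position: [0.5583, 0.1279, 0.1741]
tool_rot: [1.956, 2.456, -0.0]
ft_force: [-0.2, -3.7, 2.8]
grip_width: 0.594
grip_force: 25.0
```

Call:
{"api": "send_rows", "payload": {
  "rows": [
    {"hand":40,"x":-0.3,"y":1,"z":0.7,"roll":0},
    {"hand":40,"x":-0.3,"y":1.2,"z":0,"roll":0},
    {"hand":40,"x":0,"y":0,"z":0,"roll":0}
  ]
}}

```text
time: 18.4
position: [0.5569, 0.1318, 0.1743]
tool_rot: [-1.955, -2.458, -0.001]
ft_force: [0.4, -0.2, -1.0]
grip_width: 0.598
grip_force: 25.0
```

Call:
{"api": "send_rows", "payload": {
  "rows": [
    {"hand":40,"x":-0.3,"y":1.2,"z":0,"roll":0},
    {"hand":40,"x":-0.3,"y":1.2,"z":0,"roll":0},
    {"hand":40,"x":0,"y":0,"z":0,"roll":0}
  ]
}}

```text
time: 18.7
position: [0.5563, 0.134, 0.1745]
tool_rot: [-1.955, -2.458, -0.0]
ft_force: [-0.8, -0.7, -2.0]
grip_width: 0.594
grip_force: 25.0
```

Call:
{"api": "send_rows", "payload": {
  "rows": [
    {"hand":40,"x":-0.3,"y":1,"z":0,"roll":0},
    {"hand":40,"x":-0.2,"y":1,"z":0,"roll":0},
    {"hand":40,"x":0,"y":0,"z":0,"roll":0}
  ]
}}

```text
time: 19.0
position: [0.5558, 0.1358, 0.1746]
tool_rot: [-1.956, -2.458, -0.0]
ft_force: [-0.0, 0.1, -2.5]
grip_width: 0.596
grip_force: 25.0
```

Call:
{"api": "send_rows", "payload": {
  "rows": [
    {"hand":40,"x":-0.2,"y":1,"z":-0.2,"roll":0},
    {"hand":40,"x":0,"y":0,"z":0,"roll":0}
  ]
}}

```text
time: 19.2
position: [0.5559, 0.1362, 0.1744]
tool_rot: [1.956, 2.458, -0.001]
ft_force: [0.3, -0.6, -2.2]
grip_width: 0.596
grip_force: 25.0
```

Call:
{"api": "send_rows", "payload": {
  "rows": [
    {"hand":40,"x":-0.2,"y":1,"z":0,"roll":0},
    {"hand":40,"x":0,"y":0,"z":0,"roll":0}
  ]
}}

```text
time: 19.4
position: [0.5558, 0.1363, 0.1744]
tool_rot: [1.957, 2.456, -0.002]
ft_force: [-0.3, -4.1, -1.0]
grip_width: 0.591
grip_force: 25.0
```

Call:
{"api": "send_rows", "payload": {
  "rows": [
    {"hand":40,"x":-0.2,"y":1,"z":0,"roll":0},
    {"hand":40,"x":0,"y":0,"z":0,"roll":0}
  ]
}}

```text
time: 19.6
position: [0.5558, 0.1364, 0.1745]
tool_rot: [1.957, 2.455, -0.004]
ft_force: [0.1, -6.6, -1.1]
grip_width: 0.6
grip_force: 25.0
```

Call:
{"api": "send_rows", "payload": {
  "rows": [
    {"hand":40,"x":0.4,"y":-1.5,"z":0,"roll":0},
    {"hand":40,"x":0,"y":0,"z":-0.8,"roll":0},
    {"hand":40,"x":0,"y":0,"z":-0.8,"roll":0},
    {"hand":40,"x":0,"y":0,"z":0,"roll":0}
  ]
}}

```text
time: 20.0
position: [0.5559, 0.1366, 0.1741]
tool_rot: [1.956, 2.457, -0.002]
ft_force: [-1.7, -5.4, 6.6]
grip_width: 0.597
grip_force: 25.0
```

Call:
{"api": "send_rows", "payload": {
  "rows": [
    {"hand":40,"x":0.2,"y":-0.8,"z":1,"roll":0},
    {"hand":40,"x":0,"y":0,"z":0,"roll":0},
    {"hand":40,"x":0,"y":0,"z":0,"roll":0}
  ]
}}

```text
time: 20.3
position: [0.556, 0.1364, 0.1741]
tool_rot: [1.956, 2.458, 0.0]
ft_force: [-1.6, -3.6, 2.1]
grip_width: 0.595
grip_force: 25.0
```

Call:
{"api": "send_rows", "payload": {
  "rows": [
    {"hand":54,"x":0,"y":0,"z":0,"roll":0},
    {"hand":60,"x":0,"y":0,"z":0,"roll":0},
    {"hand":68,"x":0,"y":0,"z":0,"roll":0},
    {"hand":68,"x":0,"y":0,"z":0,"roll":0},
    {"hand":68,"x":0,"y":0,"z":0,"roll":0}
  ]
}}

```text
time: 20.8
position: [0.5561, 0.1364, 0.1739]
tool_rot: [-1.956, -2.458, -0.001]
ft_force: [-0.6, -1.5, -0.3]
grip_width: 0.769
grip_force: 0.0
```

Run:
```python
from h import *
s=get_state();P=s["position"];print(s["time"],bathf(P)*1000,s["ft_force"],s["grip_width"])
im=get_image("scene")
cv2.imwrite("pics/s5.png",cv2.resize(im[170:350,215:355],None,fx=3.3,fy=3.3,interpolation=2))
```

```text
20.8 [  0.26533673   0.89972817 173.86333055] [-0.60434456 -1.48776927 -0.30563711] 0.768598506269187
```

View pics/s5.png

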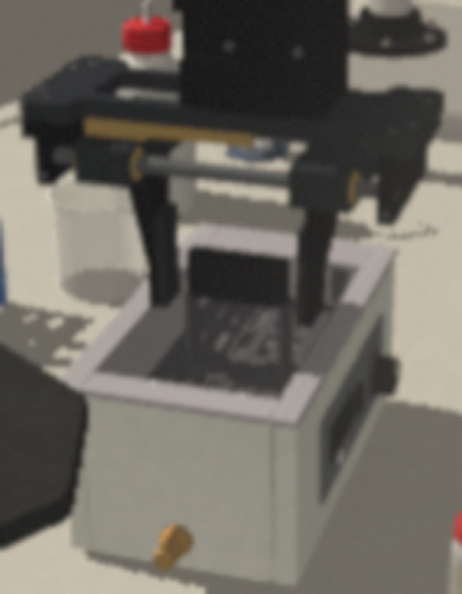

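The shelf lies inside the bath with its handle upright (bar at about (190–290, 250–300)), and both fingers are clear of the bar. I'll withdraw upward.

Call:
{"api": "send_rows", "payload": {
  "rows": [
    {"hand":70,"x":0,"y":0,"z":4,"roll":0},
    {"hand":70,"x":0,"y":0,"z":8,"roll":0},
    {"hand":70,"x":0,"y":0,"z":20,"roll":0},
    {"hand":70,"x":0,"y":0,"z":30,"roll":0},
    {"hand":70,"x":0,"y":0,"z":40,"roll":0},
    {"hand":70,"x":0,"y":-30,"z":30,"roll":0},
    {"hand":70,"x":0,"y":-45,"z":0,"roll":0},
    {"hand":70,"x":0,"y":-45,"z":0,"roll":0},
    {"hand":70,"x":0,"y":-45,"z":0,"roll":0},
    {"hand":70,"x":0,"y":-30,"z":0,"roll":0}
  ]
}}

```text
time: 21.85
position: [0.5558, -0.0629, 0.3068]
tool_rot: [1.96, 2.453, -0.001]
ft_force: [-0.2, -0.3, 0.4]
grip_width: 0.803
grip_force: 0.0
```

Run:
```python
from h import *
im=get_image("scene")
# numeric check: bar centre predicted at home vs dark blob centroid
P=BO+.065*ez
pr=proj("scene",[P+.055*ez])[0];x,y=pr.astype(int)
m=(im.max(2)<45).astype(np.uint8);n,l,st,c=cv2.connectedComponentsWithStats(m)
for i in range(1,n):
    if st[i,4]>60 and abs(c[i]-pr).max()<25: print("bar",c[i],st[i])
print("pred",pr); q=proj("scene",[P+s*.026*ex+z*ez for s in(1,-1) for z in(.042,.068)]);print(q.round(1).tolist())
```

```text
bar [286.38522427 254.13720317] [273 246  29  16 379]
pred [286.6742272  254.00202296]
[[272.0, 259.1], [271.5, 244.9], [301.9, 263.1], [301.9, 248.7]]
```

The bar is within 0.3 px of its predicted home position, so I'm handing the job in.

```bash
python3 -c "
from bench import *
print(close_job())"
```

```text
the job is handed in; nothing more can be done
None
```

The shelf is back in the bath, handle up, flat on the ledges (about 65 mm high) and butted against the end wall under the narrow lip; the job was handed in at about 22 s, but the hand-in call returned no verdict.

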